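# Unlatch a filter cassette and stand it in its cradle

## Robot

A 6-joint arm with a two-finger parallel gripper is mounted at the origin on the work surface. World frame = base frame: x ahead of the robot, y to its left, z up, the work surface at z = 0. Lengths are in m, angles in rad, forces in N, time in s.
With the tool pointing down it reaches from about 0.3 to 0.875 m from the base axis. Payload 6.4 kg.
Tool frame: the origin (TCP) lies midway between the tips of the shut fingers; the grasp point (between the pads) lies 19 mm behind it; z points along the fingers, y is the direction in which the jaws open and shut (so a half turn about z gives the same grasp; the last joint's range is limited). The gripper opens to 85 mm and grips with 20 to 120 N. Pads are 22 mm wide; open, the fingers measure 114 mm over their backs; the gripper's body (76 mm by 85 mm) begins 54 mm behind the grasp point. The pads swing forward as they close: fully open they stand 13 mm farther back than shut.
Start: joints at [-1.381, 0.181, 1.607, -0, 1.354, -0.206], TCP at [0.222, -0.531, 0.231] pointing down, gripper open.
Joint ranges: [-2.99, 2.99], [-0.89, 2.07], [0.3, 2.58], [-1.14, 4.28], [0, 2.63], [-3.12, 3.12]. Speed limits (rad/s): [2.57, 2.57, 3.01, 3.14, 3.14, 3.14].

## Interface

Orientations are given as a unit quaternion [w, x, y, z].
In Python, from bench import ctrl, optics, ticket gives the robot as it stands. The module is installed in compiled form; this text tells all that it offers.
- The arm moves only by the tool step_arm, never from a script. Its argument "targets" is text: rows parted by semicolons, each of 6 numbers parted by spaces: the shift along the tool's x, y, z in mm, then the turn, a rotation vector about the tool's x, y, z in rad. In form: dx dy dz rx ry rz; .... A call has 1 to 8 rows; each row is the pose to reach, as a shift and turn from the pose commanded when the call began, along the tool's axes at that moment; what a row does not reach only later rows make up. A row lasts 1/8 s, in which the tool goes at most 62.5 mm and 10.7 degrees, less where a joint would pass 70% of its speed; a pose out of reach is approached as far as the arm can. A call with a gripper value outside its range is refused whole. "grip" is the opening in per cent of the stroke, from 0 (shut) to 100 (fully open), set as the call begins (left out, the last holds). The fingers move at their own pace and stop on an object; the grip force is fixed at half the most. Time passes only in rows, so rows that repeat a pose let the fingers close. It gives the time, the measured TCP pose, the force and the opening at its end, in the units of the state.
- ctrl.get_obs(): the state, without advancing time (a new reading comes with each control period).
- optics.camera(name): name is "side" or "top"; returns a dict with "image" (400x640x3 uint8, red, green, blue), "mtx" (3x3 intrinsics, pixels), "xyz" and "orientation" of the camera in the world. Camera axes: x right, y up, looking along -z (the intrinsics and any distortion apply to the point x, -y, -z); pixel columns grow to the right and rows downward; lengths in m; the calibration is good to about 2 mm. A picture is of the moment at which its call begins. There is no depth.
- ticket.hand_in(): hands the job in, once; it reports no verdict.
The state is a dict: "time_s": time; "q": joint angles; "dq": joint speeds; "joint_efforts": joint torques, N m; "eef_pos": TCP position; "eef_rot": TCP orientation; "wrist_force": force on the tool from outside, world axes, zero at the start; "torque": the same for the moment, N m; "opening": opening from 0.0 (shut) to 1.0 (fully open).
Only numpy, scipy, OpenCV 4.12 (cv2) and the standard library are available. Lean on these libraries where they do the work, as an engineer would, in place of code of your own. Each camera call takes 0.05 s, during which the arm holds its last target.

## Task

Take the filter cassette out of the filter unit: squeeze its sprung side tab in towards the thumb rest just far enough, by feel, for the catch to let go, and ease the cassette straight up and out without straining the tab or hauling on the catch. Then stand it upright with its foot fully home in the empty pocket of the white cradle, set it down gently and let go. Do not disturb the small parts lying about.

Things in the scene. Friction and masses are not known exactly. Their poses are not given: they have to be found in the camera images.
- unit: Filter unit, fixed grey block 100 (x) x 90 (y) x 60 (z) mm with a 42 mm lens barrel low on its +x side, 60 mm long. Origin: centre of the block's underside, z up. The cassette stands latched in the pocket in its top. Position and yaw vary. Cassette and unit (catch included) must not be pushed, pulled or jammed against each other with more than 25 N.
- pocket (a point): Centre of the floor of the unit's pocket, 30 mm above its underside; axes as the unit's. Pocket 20 (x) x 41 (y) mm, 30 mm deep: the cassette has 1 mm of play all round and 1.5 mm upwards. Under the pocket's +y rim is the lip, 8.5 mm thick, behind which the tab's hook catches.
- cassette: Loose aluminium filter cassette, 0.15 to 0.3 kg, its axes parallel to the unit's at the start. Origin: centre of its foot's underside, z up. Foot 18 (x) x 39 (y) x 8 (z) mm; core to z = 30 mm (flush with the unit's top while seated); neck 18 (x) mm wide, y -10 to 8, to z = 70 mm, with the sprung tab on its +y side and the thumb rest on its -y side. Keep fingertips above z = 33 mm.
- neck (a point): Point inside the cassette's neck, 54 mm above its origin, axes as the cassette's. From here the thumb rest, a round steel pad of 20 mm diameter on a stiff screw, stands out to -y: its outer face is 18 to 30 mm away, set differently every time and not measured. Squeezing tab and rest together along y (40 to 52 mm apart unpressed) frees the cassette, and is also how it is held and carried.
- tab: Black sprung tab, origin and axes as the cassette's. Thumb pad 16 mm wide, z 42 to 66 mm, outer face at y = 22 mm; pressed, it slides to -y. Hook at z 12 to 20 mm, nose at y = 24 mm. It takes 4 N to start, then 1.2 N per mm; the hook is free after 2.5 to 4.5 mm (7 to 9.5 N; 3.5 mm if the cassette is centred); hard stop at 5.5 mm (10.6 N). It cracks if pressed with more than 18 N: a firm grip ruins it.
- cradle: Fixed white cradle 70 (x) x 90 (y) x 22 (z) mm, origin at the centre of its underside, z up. In its top a pocket of 22 (x) x 43 (y) mm, 9 mm deep, with a chamfered mouth takes the cassette's foot, either way round. Position and yaw vary, and cradle and unit may change places. More than 25 N between cassette and cradle counts as a knock.
- cradle_seat (a point): Centre of the cradle pocket's floor, 13 mm above the cradle's underside; axes as the cradle's. The cassette's origin belongs here.
- micrometer: Loose micrometer head standing upright, 22 mm diameter, 56 mm high, origin under its centre. Leave alone.
- lens_cell: Loose aluminium lens ring lying flat, 31 mm diameter, 12 mm high, origin under its centre. Leave alone.
- post_foot: Loose aluminium post foot, plate 60 x 32 x 10 mm with a short steel post, 50 mm high in all, origin under its centre. Leave alone.
Things that resemble listed ones, but are neither listed nor needed, are in the scene too. Of the things like the cradle, leave any that is turquoise or yellow; of the rest the larger one is meant.

How it is judged:
On the way:
1. the cassette, held in the fingers, is lifted clear of the unit (z of cassette in the frame of unit above 0.068 m and contact force between the fingers and cassette above 1 N), for 0.2 s.
At the end, for the whole second after the job is handed in: the cassette stands upright (within 6 degrees) and at rest in the cradle's pocket, released, its origin within 5 mm sideways and 3 mm in height of the pocket floor's centre (horizontal distance between cassette and cradle_seat below 0.005 m and z of cassette in the frame of cradle_seat below 0.003 m and angle between cassette's own z axis and vertical below 0.1 rad and linear speed of cassette below 0.02 m/s); the robot touches nothing.
It fails at once if the fingers press the tab with more than 18 N (it cracks) (contact force between the fingers and tab above 18 N).
It fails at once if the cassette or its catch is forced against the unit with more than 25 N (contact force between cassette and unit above 25 N).
It fails at once if the cassette is knocked into or dropped on the cradle (more than 25 N) (contact force between cassette and cradle above 25 N).
It fails at once if a small part lying about is moved by more than 20 mm (distance of any of micrometer, lens_cell, post_foot from where it was at the start of the episode above 0.02 m).
It also fails if it takes over 72 s, if anything falls off the work surface, if the arm or the gripper's body presses on something with over 40 N, if the wrist force passes 120 N, or if a joint passes its speed limit or range.

## Working session

There is one attempt and no reset: what is moved stays moved. The work goes in short steps, Python scripts to look and compute and a tool call to move; the robot and the scene stay as the last step left them, time stands still between calls to the robot, and variables do not carry over. Pictures are saved under pics/ and viewed, and the job is handed in when it is done.

Besides the shell and the picture viewer there is one more tool, called after "Request:" as name(argument=value, ...), one argument or row to a line, values as JSON. step_arm: Moves the arm, as the interface text tells. Its arguments: {"type":"object","properties":{"targets":{"type":"string"},"grip":{"type":"number"}},"required":["targets"]}

```bash
mkdir -p pics; ls; python3 - <<'E'
from bench import ctrl, optics, ticket
import cv2, json, numpy as np
o=ctrl.get_obs(); print(o)
for n in ("side","top"):
    c=optics.camera(n); cv2.imwrite(f"pics/{n}0.png",c["image"][:,:,::-1])
    print(n,{k:v for k,v in c.items() if k!="image"})
    np.savez(f"{n}0.npz",**c)
E
```

```text
pics
{'time_s': 0.0, 'q': array([-1.38126561e+00,  1.81529584e-01,  1.60798933e+00, -5.29502500e-06,
        1.35382297e+00, -2.06292007e-01]), 'dq': array([-0.00042863,  0.00099489,  0.00175679, -0.00037886, -0.00030162,
       -0.00089919]), 'joint_efforts': array([ 2.56157973e-04, -4.44875407e+01, -3.51333511e+01, -2.79769019e-04,
        8.94441182e-03, -1.78607712e-05]), 'eef_pos': array([ 0.22161429, -0.5299813 ,  0.23039963]), 'eef_rot': array([-8.74607647e-04,  9.80478901e-01,  1.96622381e-01,  4.74491809e-06]), 'wrist_force': array([-0.22442591, -0.18291209,  0.64225199]), 'torque': array([-0.04068667, -0.00030766, -0.0653803 ]), 'opening': 0.9982608142350268}
side {'mtx': array([[393.98636863,   0.        , 319.22420599],
       [  0.        , 393.98636863, 189.58863355],
       [  0.        ,   0.        ,   1.        ]]), 'xyz': array([ 0.26656397, -0.35823394,  0.62722843]), 'orientation': array([ 0.88061508,  0.37171292, -0.10744665, -0.27349918])}
top {'mtx': array([[373.54580592,   0.        , 322.07474379],
       [  0.        , 373.54580592, 197.11841876],
       [  0.        ,   0.        ,   1.        ]]), 'xyz': array([0.51010137, 0.08523759, 0.98241124]), 'orientation': array([ 0.70880748,  0.01038912, -0.02060469, -0.70502445])}
```

View pics/side0.png

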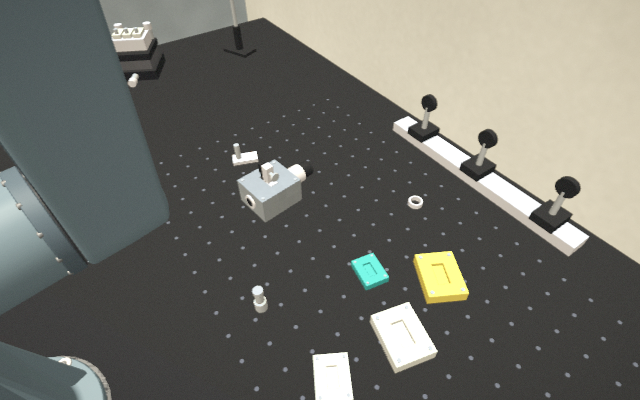

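View pics/top0.png

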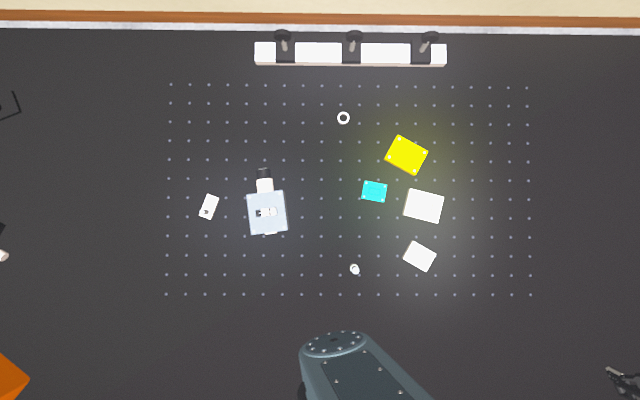

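The unit is at about (267,212) in the top view and (270,190) in the side view, with the cassette on top. Four things look like the cradle (top-view pixels): yellow (407,155), turquoise (374,191), larger white (424,206) and smaller white (420,256). I choose the larger white one at (424,206). Next I'll check crops.

```bash
cat > h.py <<'E'
import numpy as np, cv2
from scipy.spatial.transform import Rotation as R
def rot(q): return R.from_quat(np.roll(q,-1))
def load(f):
    d=np.load(f); return {k:d[k] for k in d.files}
def proj(c,P):
    p=rot(c["orientation"]).inv().apply(np.atleast_2d(P)-c["xyz"])*[1,-1,-1]
    uv=p@c["mtx"].T; return uv[:,:2]/uv[:,2:]
def ray(c,uv):
    uv=np.atleast_2d(uv); d=np.c_[uv,np.ones(len(uv))]@np.linalg.inv(c["mtx"]).T
    return rot(c["orientation"]).apply(d*[1,-1,-1])
def plane(c,uv,z):
    d=ray(c,uv); return c["xyz"]+d*((z-c["xyz"][2])/d[:,2:])
def tri(c1,u1,c2,u2):
    d1=ray(c1,u1)[0];d2=ray(c2,u2)[0]
    A=np.c_[d1,-d2]; s=np.linalg.lstsq(A,c2["xyz"]-c1["xyz"],rcond=None)[0]
    a=c1["xyz"]+d1*s[0]; b=c2["xyz"]+d2*s[1]; return (a+b)/2,np.linalg.norm(a-b)
E
python3 - <<'E'
from h import *
t=load("top0.npz")["image"];s=load("side0.npz")["image"]
def crop(im,x,y,w,h,k): return cv2.resize(im[y:y+h,x:x+w],None,fx=k,fy=k,interpolation=cv2.INTER_CUBIC)[:,:,::-1]
cv2.imwrite("pics/c_unit_top.png",crop(t,237,160,60,80,7))
cv2.imwrite("pics/c_unit_side.png",crop(s,230,140,90,80,7))
cv2.imwrite("pics/c_crad.png",np.hstack([crop(t,355,130,100,100,4),crop(s,340,240,100,100,4)*1]))
E
```

```text
(no output)
```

View pics/c_unit_top.png

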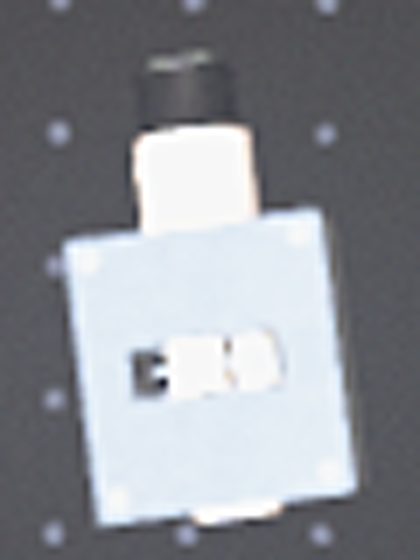

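View pics/c_unit_side.png

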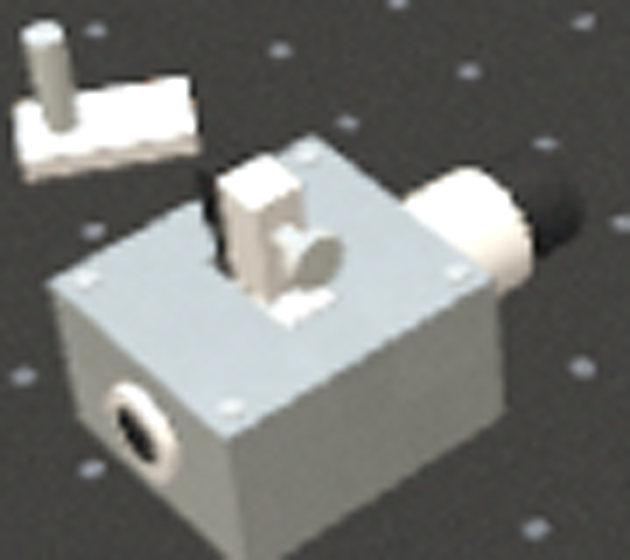

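View pics/c_crad.png

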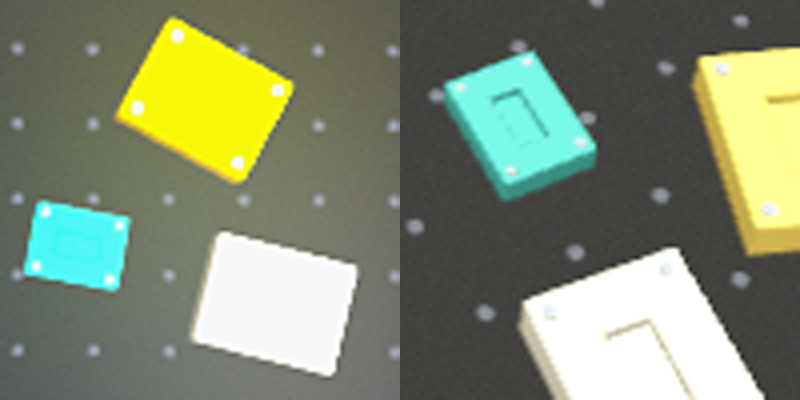

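```bash
python3 - <<'E'
from h import *
t=load("top0.npz");s=load("side0.npz")
def off(p,o,k): return (np.array(p)+.5)/k-.5+o
ut=off([(65,240),(320,208),(357,492),(98,525)],(237,160),7)   # -> +x+y, +x-y, -x-y, -x+y
us=off([(48,283),(313,135),(498,283),(230,438)],(230,140),7)
print("unit top-cam"); a=plane(t,ut,.06);print(a.round(4))
print("side-cam"); b=plane(s,us,.06);print(b.round(4))
def fit(P):
    for i in range(4): print(np.linalg.norm(P[i]-P[(i+1)%4]).round(4),end=" ")
    print(P.mean(0).round(4))
fit(a);fit(b)
# automatic white mask for cradle
for c,n,seed in((t,"top",(424,206)),(s,"side",(390,330))):
    im=c["image"].astype(int); hsv=cv2.cvtColor(c["image"],cv2.COLOR_RGB2HSV)
    m=((hsv[...,1]<50)&(hsv[...,2]>170)).astype(np.uint8)
    nl,l=cv2.connectedComponents(m); k=l[seed[1],seed[0]]; 
    cs,_=cv2.findContours((l==k).astype(np.uint8),cv2.RETR_EXTERNAL,cv2.CHAIN_APPROX_NONE)
    ct=max(cs,key=cv2.contourArea)
    r=cv2.minAreaRect(ct); print(n,cv2.contourArea(ct),r)
    ap=cv2.approxPolyDP(ct,3,True)[:,0]; print(ap.tolist())
    P=plane(c,ap,.022); print(P.round(4))
    if len(P)==4: fit(P)
cv2.imwrite("pics/crs.png",cv2.resize(s["image"][290:385,360:450],None,fx=6,fy=6,interpolation=cv2.INTER_CUBIC)[:,:,::-1])
E
```

```text
unit top-cam
[[0.5576 0.26   0.06  ]
 [0.5694 0.1704 0.06  ]
 [0.4695 0.1565 0.06  ]
 [0.4576 0.2471 0.06  ]]
side-cam
[[0.4571 0.2487 0.06  ]
 [0.5571 0.2631 0.06  ]
 [0.5686 0.1705 0.06  ]
 [0.4714 0.1597 0.06  ]]
0.0904 0.1008 0.0914 0.1008 [0.5135 0.2085 0.06  ]
0.1011 0.0933 0.0978 0.0902 [0.5136 0.2105 0.06  ]
top 993.5 ((423.1470947265625, 205.41175842285156), (36.865413665771484, 28.376665115356445), 14.03624439239502)
[[410, 188], [403, 215], [437, 223], [443, 196]]
[[ 0.5772 -0.1558  0.022 ]
 [ 0.5073 -0.1373  0.022 ]
 [ 0.4872 -0.2251  0.022 ]
 [ 0.5569 -0.2413  0.022 ]]
0.0722 0.0901 0.0716 0.0879 [ 0.5322 -0.1899  0.022 ]
side 2726.0 ((403.2000732421875, 335.4000549316406), (65.29318237304688, 47.404640197753906), 63.43495178222656)
[[409, 302], [371, 315], [370, 321], [395, 372], [433, 357], [437, 351]]
[[ 0.5777 -0.1554  0.022 ]
 [ 0.5097 -0.1373  0.022 ]
 [ 0.5016 -0.1445  0.022 ]
 [ 0.4807 -0.2282  0.022 ]
 [ 0.5433 -0.2442  0.022 ]
 [ 0.555  -0.2412  0.022 ]]
```

View pics/crs.png

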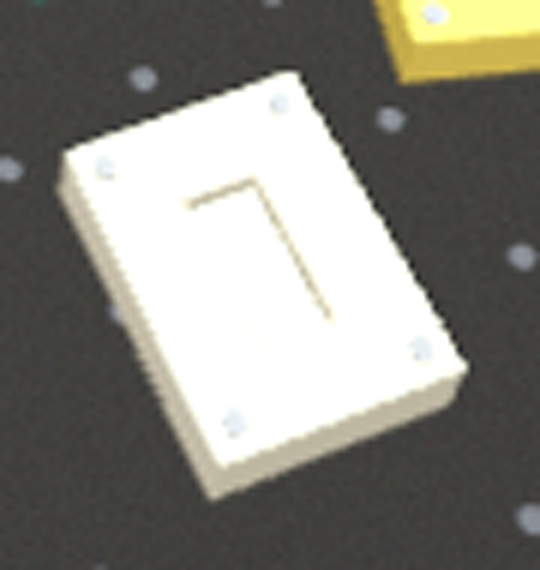

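```bash
python3 - <<'E'
from h import *
t=load("top0.npz");s=load("side0.npz")
def off(p,o,k): return (np.array(p)+.5)/k-.5+o
us=off([(65,152),(297,72),(467,370),(222,467)],(360,290),6)
P=plane(s,us,.022);print(P.round(4),P.mean(0).round(4))
for i in range(4):
    d=P[(i+1)%4]-P[i];print(np.linalg.norm(d).round(4),np.arctan2(d[1],d[0]).round(3))
pk=plane(s,off([(255,180),(190,205),(332,322)],(360,290),6),.022)
for yaw in(-.235,):
    print("pocket pts in cradle frame",((pk-[.532,-.19,0])@np.array([[np.cos(yaw),-np.sin(yaw),0],[np.sin(yaw),np.cos(yaw),0],[0,0,1]])).round(4))
def crop(im,x,y,w,h,k): return cv2.resize(im[y:y+h,x:x+w],None,fx=k,fy=k,interpolation=cv2.INTER_CUBIC)[:,:,::-1]
a=crop(t["image"],250,200,32,24,20);b=crop(s["image"],256,158,28,32,18)
cv2.imwrite("pics/ct.png",a);cv2.imwrite("pics/cs.png",b)
E
```

```text
[[ 0.509  -0.1366  0.022 ]
 [ 0.5784 -0.1549  0.022 ]
 [ 0.5553 -0.2418  0.022 ]
 [ 0.4871 -0.2245  0.022 ]] [ 0.5324 -0.1894  0.022 ]
0.0717 -0.257
0.09 -1.83
0.0703 2.893
0.0906 1.327
pocket pts in cradle frame [[ 0.0098  0.0205  0.022 ]
 [-0.0101  0.0205  0.022 ]
 [ 0.009  -0.0216  0.022 ]]
```

View pics/ct.png

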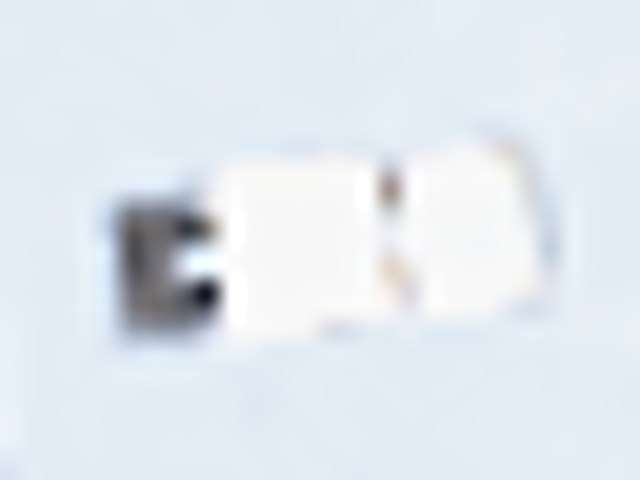

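View pics/cs.png

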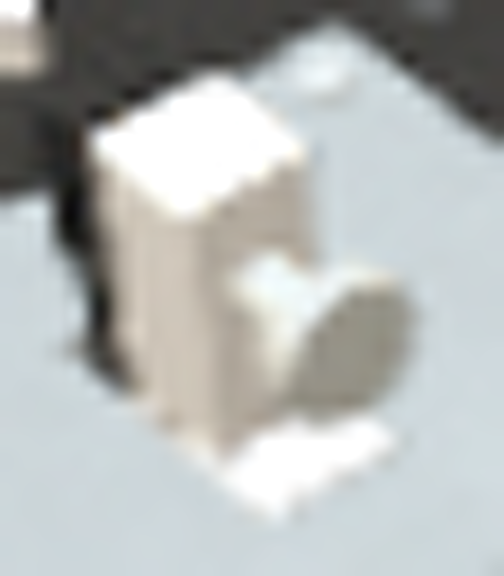

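```bash
python3 - <<'E'
from h import *
t=load("top0.npz");s=load("side0.npz")
def off(p,o,k): return (np.array(p)+.5)/k-.5+o
yaw=.131;C=np.array([.5135,.209,0]);M=R.from_euler('z',yaw).as_matrix()
loc=lambda P:((P-C)@M*1000).round(1)
ft=lambda p:off(p,(250,200),20); fs=lambda p:off(p,(256,158),18)
print("neck top corners, top cam",loc(plane(t,ft([(222,165),(375,155),(390,318),(235,330)]),.1)))
print("neck top corners, side",loc(plane(s,fs([(90,138),(213,72),(303,153),(190,213)]),.1)))
print("rest face centre side",loc(plane(s,fs([(352,345),(395,280),(320,410)]),.084)))
print("tab outer edge top cam z=.096",loc(plane(t,ft([(118,205),(130,335)]),.096)))
print("rest right edge top cam z=.084",loc(plane(t,ft([(545,220),(520,150),(550,290)]),.084)))
print("tri rest",[ (loc(a),e) for a,e in [tri(s,fs((352,345)),t,ft((530,225)))]])
# predicted projections for rest offsets
for d in (18,22,26,30):
    w=M@np.array([0,-d/1000,.084])+C
    w2=M@np.array([0,-d/1000,.094])+C; w3=M@np.array([0,-d/1000,.074])+C
    print(d,[( (proj(s,x)[0]-[256,158]+.5)*18).round() for x in (w,w2,w3)],[((proj(t,x)[0]-[250,200]+.5)*20).round() for x in (w,w2,w3)])
E
```

```text
neck top corners, top cam [[ 10.4   7.  100. ]
 [  9.3 -11.  100. ]
 [-10.  -10.5 100. ]
 [ -9.1   7.7 100. ]]
neck top corners, side [[ -8.6  10.2 100. ]
 [  8.6  10.1 100. ]
 [  7.7  -8.3 100. ]
 [ -7.8  -7.9 100. ]]
rest face centre side [[  1.8 -22.9  84. ]
 [ 12.1 -17.4  84. ]
 [ -7.4 -29.1  84. ]]
tab outer edge top cam z=.096 [[ 7.4 20.3 96. ]
 [-8.1 20.7 96. ]]
rest right edge top cam z=.084 [[ -0.5 -28.3  84. ]
 [  8.2 -26.3  84. ]
 [ -8.9 -27.9  84. ]]
tri rest [(array([ -0.9, -26.9,  88.4]), np.float64(0.00012813912257563767))]
18 [array([314., 331.]), array([306., 266.]), array([323., 396.])] [array([460., 227.]), array([450., 227.]), array([470., 228.])]
22 [array([335., 349.]), array([327., 283.]), array([344., 413.])] [array([493., 223.]), array([483., 223.]), array([502., 224.])]
26 [array([357., 367.]), array([349., 301.]), array([365., 431.])] [array([526., 219.]), array([517., 218.]), array([535., 220.])]
30 [array([378., 384.]), array([370., 319.]), array([386., 449.])] [array([559., 215.]), array([550., 214.]), array([568., 216.])]
```

```bash
cat >> h.py <<'E'
def delta(o,pos,yaw):
    "shift mm and rotvec in tool axes from measured pose to pos, tool x at world yaw, pointing down"
    Rc=rot(o["eef_rot"]); Rt=R.from_euler('z',yaw)*R.from_euler('x',np.pi)
    return (Rc.inv().apply(np.array(pos)-o["eef_pos"])*1000).round(2),(Rc.inv()*Rt).as_rotvec().round(4)
UY=.131;UC=np.array([.5135,.209,0])
def uw(p): return R.from_euler('z',UY).apply(np.array(p))+UC
def info(o): 
    p=R.from_euler('z',-UY).apply(o["eef_pos"]-UC)*1000
    f=R.from_euler('z',-UY).apply(o["wrist_force"])
    return "t",round(o["time_s"],2),"unitframe mm",p.round(2),"F(unit)",f.round(2),"open",round(o["opening"],4)
E
python3 - <<'E'
from h import *
from bench import ctrl
o=ctrl.get_obs(); print(delta(o,uw([0,-.002,.20]),UY)); print(info(o))
E
```

```text
(array([ 553.74, -567.38,   31.53]), array([-1.600e-03, -1.000e-04,  2.648e-01]))
('t', 0.1, 'unitframe mm', array([-385.92, -694.59,  230.48]), 'F(unit)', array([-0.13,  0.46,  0.24]), 'open', 1.0013)
```

Request:
step_arm(
  targets="30 -30 0 0 0 0; 70 -70 0 0 0 0; 110 -110 0 0 0 0.05; 150 -155 0 0 0 0.1; 190 -195 0 0 0 0.13; 230 -235 0 0 0 0.17; 270 -275 0 0 0 0.2; 310 -317 0 0 0 0.24",
  grip=100,
)

```text
time_s: 1.1
eef_pos: [0.3858, -0.1168, 0.2313]
eef_rot: [0.0, 0.997, 0.077, 0.0]
wrist_force: [1.1, 0.6, -0.5]
opening: 1.002
```

```bash
python3 - <<'E'
from h import *
from bench import ctrl
o=ctrl.get_obs(); print(delta(o,uw([0,-.002,.18]),UY)); print(info(o),o["q"].round(2))
E
```

```text
(array([ 176.13, -300.34,   51.25]), array([ 0.0002, -0.0004,  0.023 ]))
('t', 1.1, 'unitframe mm', array([-169.19, -306.31,  231.26]), 'F(unit)', array([ 1.13,  0.48, -0.5 ]), 'open', 1.0019) [-0.59 -0.23  2.01  0.    1.36  0.83]
```

Request:
step_arm(
  targets="22 -38 5 0 0 0.023; 44 -75 10 0 0 0.023; 66 -113 20 0 0 0.023; 88 -150 30 0 0 0.023; 110 -188 40 0 0 0.023; 132 -225 45 0 0 0.023; 154 -263 50 0 0 0.023; 176 -300 51 0 0 0.023",
)

```text
time_s: 2.1
eef_pos: [0.5126, 0.2065, 0.1794]
eef_rot: [0.0, 0.998, 0.066, -0.001]
wrist_force: [0.4, -1.1, 0.3]
opening: 0.999
```

Request:
step_arm(
  targets="0 0 0 0 0 0; 0 0 0 0 0 0",
)

```text
time_s: 2.35
eef_pos: [0.5122, 0.2048, 0.1797]
eef_rot: [0.0, 0.998, 0.067, -0.001]
wrist_force: [-0.7, -0.3, 0.5]
opening: 1.005
```

```bash
python3 - <<'E'
from h import *
from bench import ctrl,optics
o=ctrl.get_obs(); print(delta(o,uw([0,-.002,.12]),UY)); print(info(o),o["q"].round(2))
for n in ("side","top"):
    c=optics.camera(n); np.savez(f"{n}1.npz",**c); im=c["image"]
    u=proj(c,uw([0,0,.11]))[0].astype(int); print(u)
    y,x=max(0,u[1]-60),max(0,u[0]-80)
    cv2.imwrite(f"pics/{n}1.png",cv2.resize(im[y:y+120,x:x+160],None,fx=5,fy=5,interpolation=cv2.INTER_CUBIC)[:,:,::-1])
E
```

```text
(array([ 1.94, -2.02, 59.69]), array([0.0005, 0.0015, 0.0024]))
('t', 2.35, 'unitframe mm', array([ -1.85,  -4.  , 179.69]), 'F(unit)', array([-0.75, -0.19,  0.45]), 'open', 1.0045) [ 0.17  0.18  1.71 -0.    1.25  1.6 ]
[266 161]
[263 211]
```

View pics/side1.png

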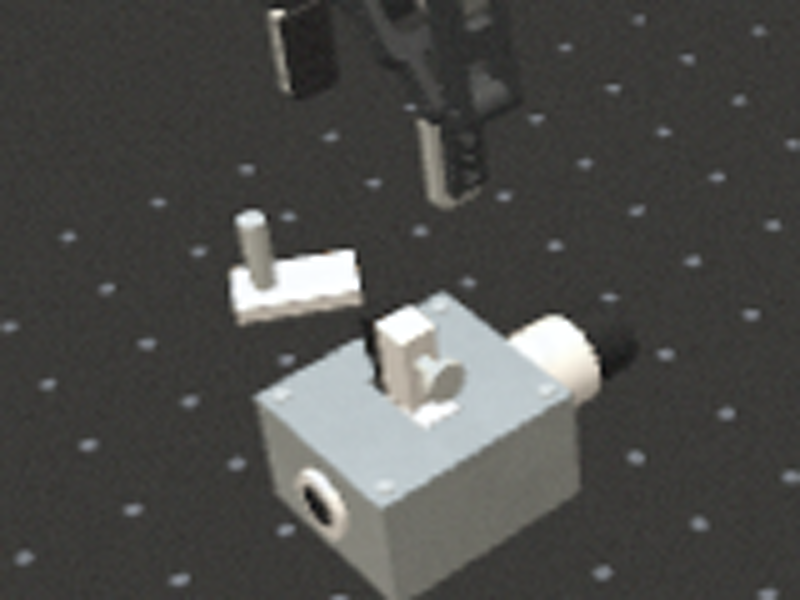

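View pics/top1.png

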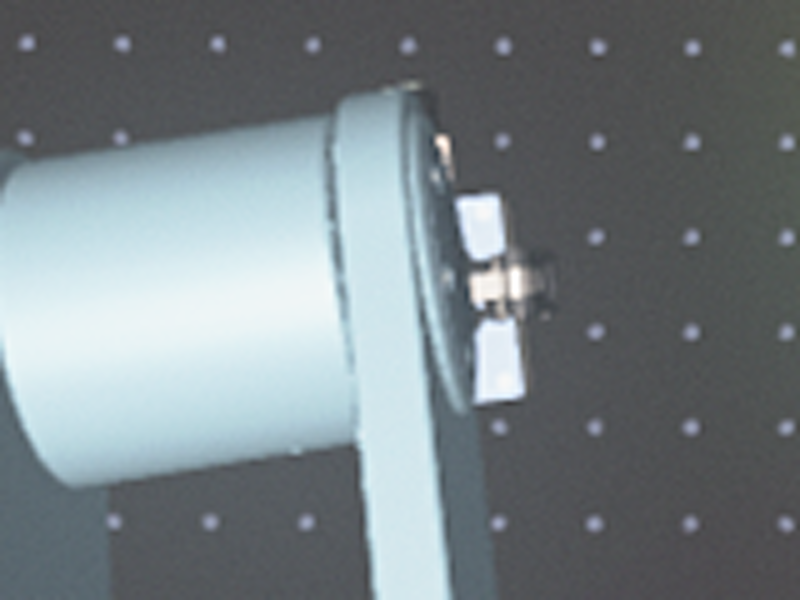

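```bash
python3 - <<'E'
from h import *
s=load("side1.npz")
tcp=np.array([-1.85,-4,179.69])
im=cv2.resize(s["image"][101:221,186:346],None,fx=5,fy=5,interpolation=cv2.INTER_CUBIC)[:,:,::-1].copy()
for sy in (-1,1):
  for x in(-11,11):
    for z in (13,50):
      p=tcp+[x,sy*42.5,z]; u=(proj(s,uw(p/1000))[0]-[186,101]+.5)*5
      cv2.circle(im,tuple(u.astype(int)),4,(0,0,255),1)
cv2.imwrite("pics/f1.png",im[:300,200:600].repeat(2,0).repeat(2,1))
E
```

```text
(no output)
```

View pics/f1.png

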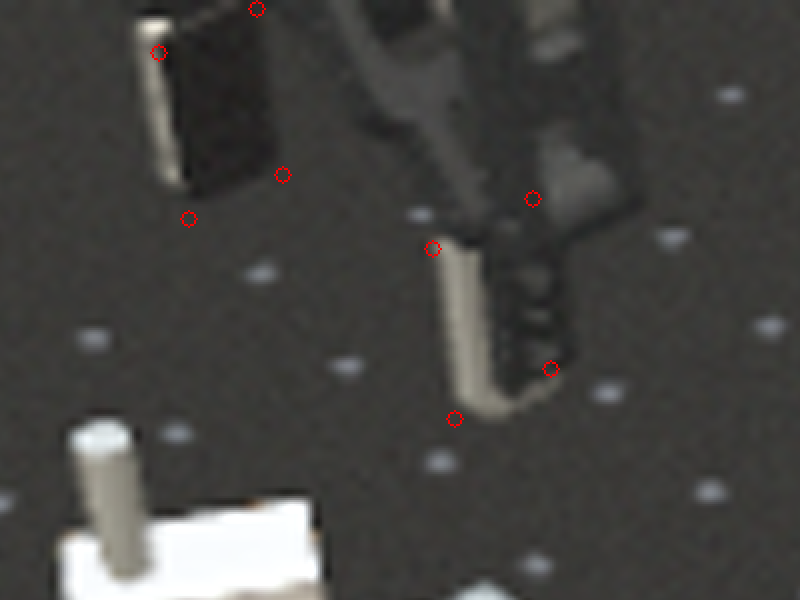

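Request:
step_arm(
  targets="1 -1 15 0 0 0.002; 2 -2 40 0 0 0.002; 2 -2 70 0 0 0.002; 2 -2 95 0 0 0.002; 2 -2 113 0 0 0.002; 2 -2 113 0 0 0.002; 2 -2 113 0 0 0.002",
)

```text
time_s: 3.32
eef_pos: [0.5152, 0.2073, 0.068]
eef_rot: [-0.0, 0.998, 0.065, 0.001]
wrist_force: [-0.1, -0.3, 0.9]
opening: 0.999
```

Request:
step_arm(
  targets="0 0 0 0 0 0; 0 0 0 0 0 0; 0 0 0 0 0 0; 0 0 0 0 0 0",
  grip=68,
)

```text
time_s: 3.82
eef_pos: [0.5146, 0.2074, 0.0675]
eef_rot: [-0.0, 0.998, 0.065, 0.0]
wrist_force: [0.3, -0.5, 0.1]
opening: 0.681
```

```bash
cat > snap.py <<'E'
import sys
from h import *
from bench import ctrl,optics
o=ctrl.get_obs(); print(info(o)); tag=sys.argv[1]
c=optics.camera("side"); np.savez(f"side{tag}.npz",**c); im=c["image"]
P=uw([0,0,.09]) if len(sys.argv)<5 else np.array([float(v) for v in sys.argv[2:5]])
u=proj(c,P)[0].astype(int); x,y=max(0,u[0]-40),max(0,u[1]-30); print("crop origin",x,y,"x10")
cv2.imwrite(f"pics/s{tag}.png",cv2.resize(im[y:y+60,x:x+80],None,fx=10,fy=10,interpolation=cv2.INTER_CUBIC)[:,:,::-1])
E
python3 snap.py 2
```

```text
('t', 3.83, 'unitframe mm', array([ 0.92, -1.69, 67.48]), 'F(unit)', array([ 0.2 , -0.58,  0.08]), 'open', 0.6812)
crop origin 227 139 x10
```

View pics/s2.png

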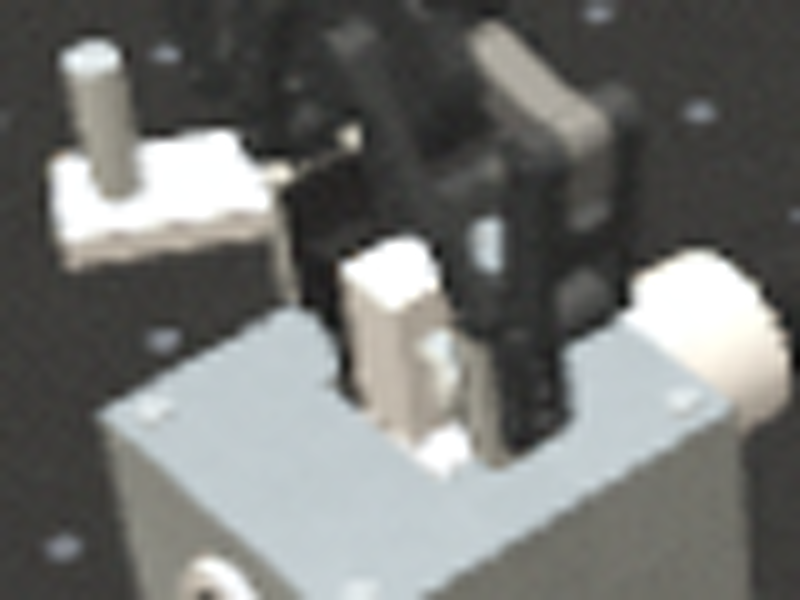

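Request:
step_arm(
  targets="-1 0 1.5 0 0 0; -1 0 3.5 0 0 0; -1 0 3.5 0 0 0; -1 0 3.5 0 0 0",
  grip=63,
)

```text
time_s: 4.38
eef_pos: [0.5135, 0.2072, 0.0637]
eef_rot: [0.0, 0.998, 0.065, -0.0]
wrist_force: [0.3, 0.1, -0.6]
opening: 0.632
```

```bash
python3 snap.py 3
```

```text
('t', 4.38, 'unitframe mm', array([-0.2 , -1.75, 63.72]), 'F(unit)', array([ 0.32,  0.1 , -0.57]), 'open', 0.6321)
crop origin 227 139 x10
```

View pics/s3.png

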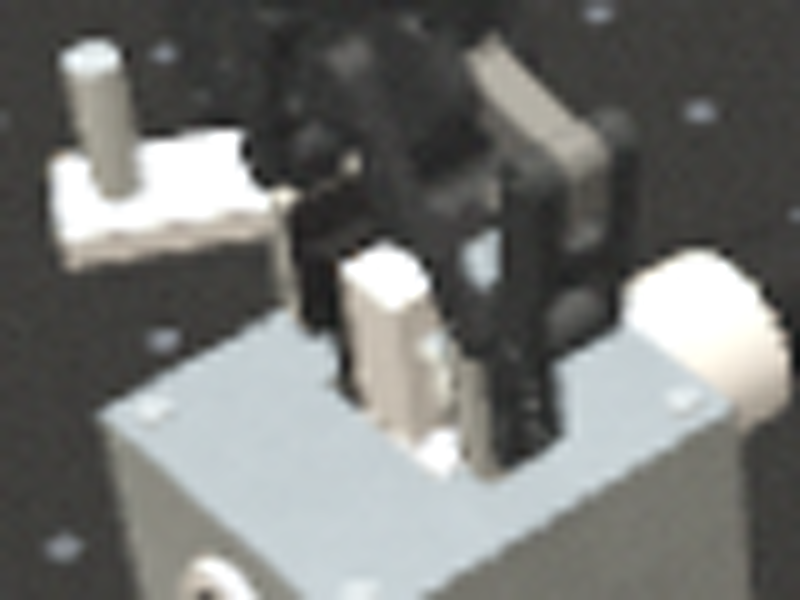

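Request:
step_arm(
  targets="0 0 0 0 0 0; 0 0 0 0 0 0; 0 0 0 0 0 0",
  grip=61,
)

```text
time_s: 4.8
eef_pos: [0.5136, 0.2073, 0.0638]
eef_rot: [-0.0, 0.998, 0.065, 0.0]
wrist_force: [-0.5, 0.0, -0.4]
opening: 0.607
```

Request:
step_arm(
  targets="0 0 0 0 0 0; 0 0 0 0 0 0; 0 0 0 0 0 0",
  grip=60,
)

```text
time_s: 5.18
eef_pos: [0.5136, 0.2072, 0.0638]
eef_rot: [0.0, 0.998, 0.065, 0.0]
wrist_force: [-0.1, 0.3, -0.8]
opening: 0.602
```

Request:
step_arm(
  targets="0 0 0 0 0 0; 0 0 0 0 0 0; 0 0 0 0 0 0",
  grip=59,
)

```text
time_s: 5.55
eef_pos: [0.5136, 0.2073, 0.0638]
eef_rot: [-0.0, 0.998, 0.065, -0.0]
wrist_force: [-0.3, 0.2, 0.7]
opening: 0.592
```

Request:
step_arm(
  targets="0 0 0 0 0 0; 0 0 0 0 0 0; 0 0 0 0 0 0",
  grip=58,
)

```text
time_s: 5.92
eef_pos: [0.5136, 0.2072, 0.0638]
eef_rot: [-0.0, 0.998, 0.065, 0.0]
wrist_force: [0.7, -0.1, -0.0]
opening: 0.58
```

Request:
step_arm(
  targets="0 0 0 0 0 0; 0 0 0 0 0 0; 0 0 0 0 0 0",
  grip=57,
)

```text
time_s: 6.3
eef_pos: [0.5136, 0.2073, 0.0639]
eef_rot: [0.0, 0.998, 0.065, 0.0]
wrist_force: [-0.2, -1.2, 1.3]
opening: 0.569
```

```bash
python3 snap.py 4
```

```text
('t', 6.3, 'unitframe mm', array([-0.13, -1.75, 63.88]), 'F(unit)', array([-0.4 , -1.18,  1.29]), 'open', 0.5691)
crop origin 227 139 x10
```

View pics/s4.png

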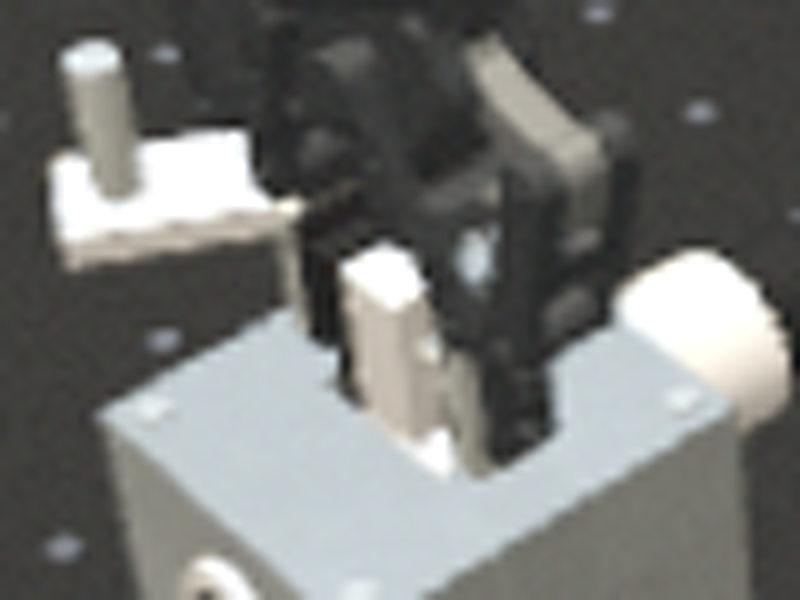

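Request:
step_arm(
  targets="0 0.4 0 0 0 0; 0 0.4 0 0 0 0; 0 0.4 0 0 0 0; 0 0.4 0 0 0 0",
  grip=56,
)

```text
time_s: 6.85
eef_pos: [0.5138, 0.2069, 0.064]
eef_rot: [-0.0, 0.998, 0.065, 0.0]
wrist_force: [-0.9, -0.6, 5.0]
opening: 0.565
```

```bash
python3 -c "
from h import *
from bench import ctrl
o=ctrl.get_obs();print(info(o),o['torque'].round(2))"
```

```text
('t', 6.85, 'unitframe mm', array([-2.00e-02, -2.13e+00,  6.40e+01]), 'F(unit)', array([-1.02, -0.5 ,  5.01]), 'open', 0.5652) [-0.07  0.24  0.02]
```

Request:
step_arm(
  targets="0 0.4 -0.3 0 0 0; 0 0.4 -0.3 0 0 0; 0 0.4 -0.3 0 0 0; 0 0.4 -0.3 0 0 0",
  grip=55,
)

```text
time_s: 7.35
eef_pos: [0.5138, 0.2065, 0.0641]
eef_rot: [-0.0, 0.998, 0.065, 0.0]
wrist_force: [-0.1, 0.2, 4.1]
opening: 0.552
```

```bash
cat > i.py <<'E'
from h import *
from bench import ctrl
o=ctrl.get_obs();print(info(o),o['torque'].round(2))
E
python3 i.py
```

```text
('t', 7.35, 'unitframe mm', array([-4.000e-02, -2.500e+00,  6.413e+01]), 'F(unit)', array([-0.02,  0.25,  4.09]), 'open', 0.5516) [0.06 0.06 0.03]
```

Request:
step_arm(
  targets="0 0.4 -0.4 0 0 0; 0 0.4 -0.4 0 0 0; 0 0.4 -0.4 0 0 0; 0 0.4 -0.4 0 0 0",
  grip=54,
)

```text
time_s: 7.85
eef_pos: [0.5137, 0.2061, 0.0643]
eef_rot: [-0.0, 0.998, 0.065, -0.0]
wrist_force: [0.3, -0.3, -0.5]
opening: 0.54
```

```bash
python3 i.py
```

```text
('t', 7.85, 'unitframe mm', array([-0.22, -2.91, 64.31]), 'F(unit)', array([ 0.22, -0.33, -0.48]), 'open', 0.5405) [ 0.19 -0.14  0.02]
```

Request:
step_arm(
  targets="0 0.4 -0.3 0 0 0; 0 0.4 -0.3 0 0 0; 0 0.4 -0.3 0 0 0; 0 0.4 -0.3 0 0 0",
  grip=53,
)

```text
time_s: 8.35
eef_pos: [0.5135, 0.2056, 0.0645]
eef_rot: [0.0, 0.998, 0.065, -0.0]
wrist_force: [-0.8, -0.3, -1.4]
opening: 0.534
```

```bash
python3 i.py
```

```text
('t', 8.35, 'unitframe mm', array([-0.48, -3.36, 64.54]), 'F(unit)', array([-0.85, -0.24, -1.36]), 'open', 0.5341) [-0.02  0.02  0.01]
```

Request:
step_arm(
  targets="0 0.4 -0.2 0 0 0; 0 0.4 -0.2 0 0 0; 0 0.4 -0.2 0 0 0; 0 0.4 -0.2 0 0 0",
  grip=52,
)

```text
time_s: 8.85
eef_pos: [0.5138, 0.2053, 0.0649]
eef_rot: [-0.0, 0.998, 0.065, -0.0]
wrist_force: [0.2, -0.4, -2.5]
opening: 0.522
```

```bash
python3 i.py
```

```text
('t', 8.85, 'unitframe mm', array([-0.23, -3.7 , 64.94]), 'F(unit)', array([ 0.1 , -0.43, -2.55]), 'open', 0.5219) [ 0.03 -0.01  0.04]
```

Request:
step_arm(
  targets="0 0 -0.3 0 0 0; 0 0 -0.6 0 0 0; 0 0 -0.6 0 0 0; 0 0 -0.6 0 0 0",
)

```text
time_s: 9.35
eef_pos: [0.5138, 0.2053, 0.0656]
eef_rot: [0.0, 0.998, 0.065, 0.0]
wrist_force: [-0.2, -0.2, -0.8]
opening: 0.52
```

```bash
python3 i.py
```

```text
('t', 9.35, 'unitframe mm', array([-0.16, -3.73, 65.61]), 'F(unit)', array([-0.27, -0.2 , -0.82]), 'open', 0.52) [ 0.01  0.   -0.01]
```

Request:
step_arm(
  targets="0 0 -0.4 0 0 0; 0 0 -0.7 0 0 0; 0 0 -0.7 0 0 0",
)

```text
time_s: 9.72
eef_pos: [0.5139, 0.2053, 0.0663]
eef_rot: [-0.0, 0.998, 0.065, 0.0]
wrist_force: [-0.5, 0.5, -1.8]
opening: 0.52
```

Request:
step_arm(
  targets="0 0 -0.3 0 0 0; 0 0 -0.5 0 0 0; 0 0 -0.5 0 0 0",
)

```text
time_s: 10.1
eef_pos: [0.5138, 0.2053, 0.0668]
eef_rot: [0.0, 0.998, 0.065, 0.0]
wrist_force: [-0.2, 0.8, -1.6]
opening: 0.525
```

```bash
python3 i.py; python3 snap.py 5
```

```text
('t', 10.1, 'unitframe mm', array([-0.16, -3.74, 66.81]), 'F(unit)', array([-0.08,  0.81, -1.6 ]), 'open', 0.5248) [-0.   -0.01  0.04]
('t', 10.1, 'unitframe mm', array([-0.16, -3.74, 66.81]), 'F(unit)', array([-0.08,  0.81, -1.6 ]), 'open', 0.5248)
crop origin 227 139 x10
```

View pics/s5.png

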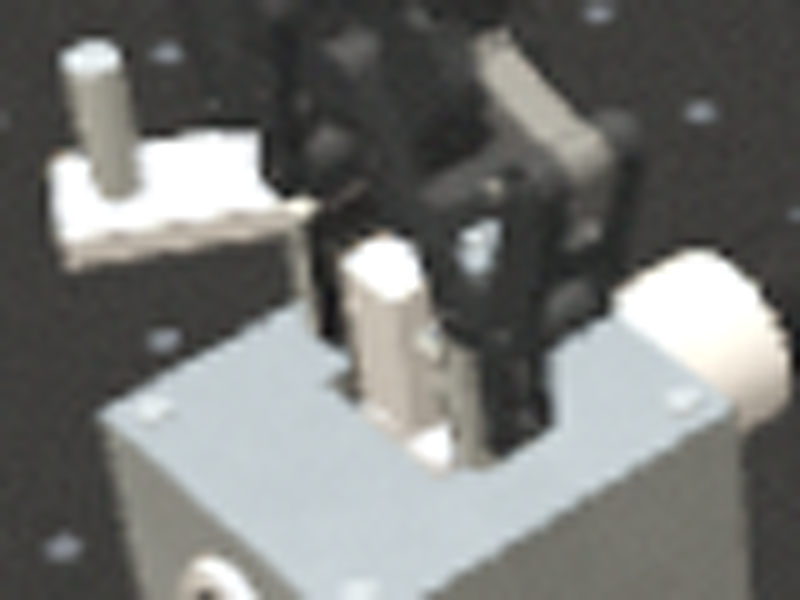

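Request:
step_arm(
  targets="0 0 -0.3 0 0 0; 0 0 -0.6 0 0 0; 0 0 -0.9 0 0 0; 0 0 -0.9 0 0 0",
)

```text
time_s: 10.65
eef_pos: [0.5138, 0.2053, 0.0677]
eef_rot: [-0.0, 0.998, 0.065, 0.0]
wrist_force: [-0.5, -0.4, -2.4]
opening: 0.525
```

Request:
step_arm(
  targets="0 0 -0.4 0 0 0; 0 0 -0.8 0 0 0; 0 0 -1.2 0 0 0; 0 0 -1.2 0 0 0",
)

```text
time_s: 11.15
eef_pos: [0.5139, 0.2053, 0.069]
eef_rot: [-0.0, 0.998, 0.065, 0.0]
wrist_force: [1.3, -0.5, -1.5]
opening: 0.523
```

```bash
python3 i.py; python3 snap.py 6
```

```text
('t', 11.15, 'unitframe mm', array([-0.1 , -3.75, 68.96]), 'F(unit)', array([ 1.22, -0.63, -1.51]), 'open', 0.5226) [ 0.05 -0.02 -0.04]
('t', 11.15, 'unitframe mm', array([-0.1 , -3.75, 68.96]), 'F(unit)', array([ 1.22, -0.63, -1.51]), 'open', 0.5226)
crop origin 227 139 x10
```

View pics/s6.png

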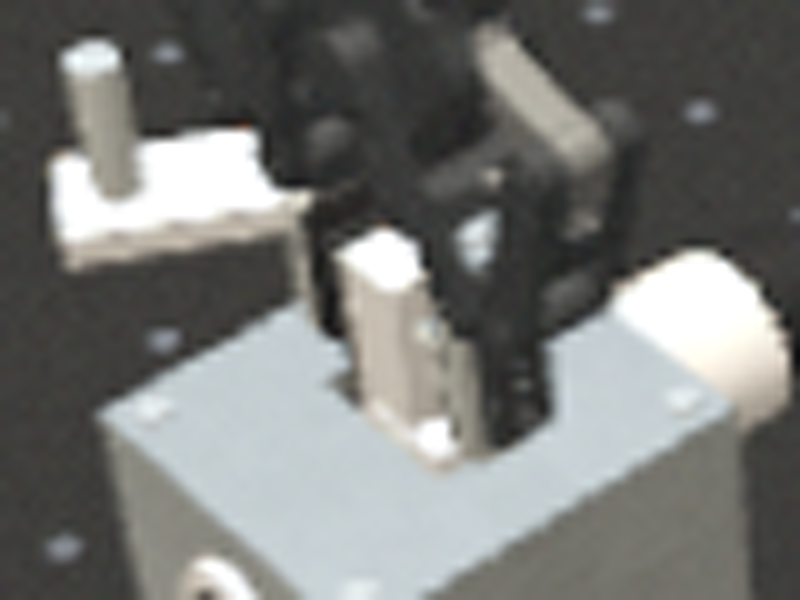

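Request:
step_arm(
  targets="0 0 -0.7 0 0 0; 0 0 -1.5 0 0 0; 0 0 -2.5 0 0 0; 0 0 -3.5 0 0 0; 0 0 -4.5 0 0 0; 0 0 -5 0 0 0",
)

```text
time_s: 11.95
eef_pos: [0.5139, 0.2053, 0.074]
eef_rot: [-0.0, 0.998, 0.065, 0.0]
wrist_force: [-0.0, 0.3, -1.8]
opening: 0.52
```

Request:
step_arm(
  targets="0 0 -1 0 0 0; 0 0 -2 0 0 0; 0 0 -3.5 0 0 0; 0 0 -5 0 0 0; 0 0 -6.5 0 0 0; 0 0 -8 0 0 0; 0 0 -9 0 0 0; 0 0 -9 0 0 0",
)

```text
time_s: 12.95
eef_pos: [0.5139, 0.2053, 0.083]
eef_rot: [-0.0, 0.998, 0.065, 0.0]
wrist_force: [0.8, 0.0, -1.6]
opening: 0.523
```

```bash
python3 i.py; python3 snap.py 7
```

```text
('t', 12.95, 'unitframe mm', array([-0.09, -3.73, 83.  ]), 'F(unit)', array([ 0.82, -0.06, -1.55]), 'open', 0.5231) [-0.03 -0.02 -0.06]
('t', 12.95, 'unitframe mm', array([-0.09, -3.73, 83.  ]), 'F(unit)', array([ 0.82, -0.06, -1.55]), 'open', 0.5231)
crop origin 227 139 x10
```

View pics/s7.png

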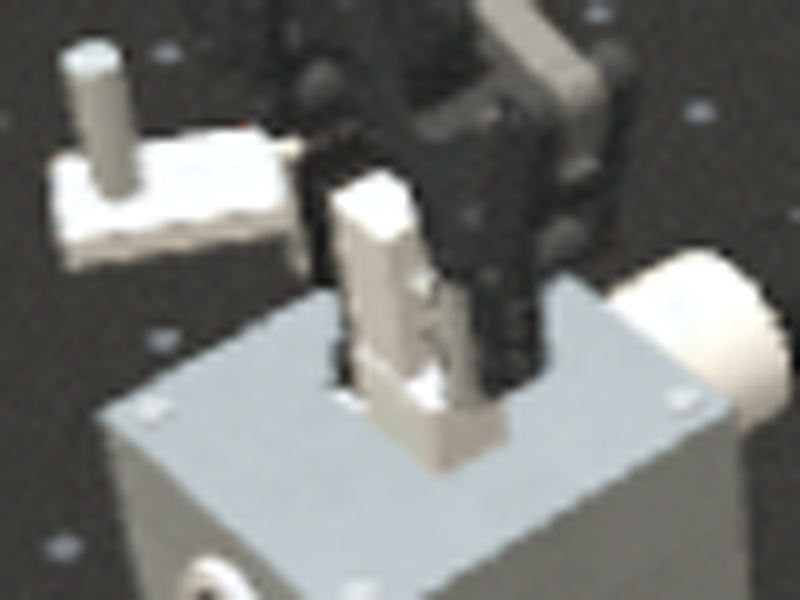

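Request:
step_arm(
  targets="0 0 -1 0 0 0; 0 0 -3 0 0 0; 0 0 -5 0 0 0; 0 0 -7.5 0 0 0; 0 0 -10 0 0 0; 0 0 -13 0 0 0; 0 0 -16 0 0 0; 0 0 -18 0 0 0",
)

```text
time_s: 14.0
eef_pos: [0.5139, 0.2053, 0.1012]
eef_rot: [-0.0, 0.998, 0.065, 0.0]
wrist_force: [0.6, -0.1, -2.6]
opening: 0.521
```

Request:
step_arm(
  targets="0 0 -4 0 0 0; 0 0 -10 0 0 0; 0 0 -18 0 0 0; 0 0 -26 0 0 0; 0 0 -34 0 0 0; 0 0 -42 0 0 0; 0 0 -48 0 0 0; 0 0 -50 0 0 0",
)

```text
time_s: 15.0
eef_pos: [0.5141, 0.2053, 0.1515]
eef_rot: [-0.0, 0.998, 0.065, 0.0]
wrist_force: [-0.7, -0.3, -1.7]
opening: 0.525
```

Request:
step_arm(
  targets="0 0 0 0 0 0; 0 0 0 0 0 0; 0 0 0 0 0 0",
)

```text
time_s: 15.38
eef_pos: [0.5136, 0.2052, 0.1506]
eef_rot: [0.0, 0.998, 0.065, -0.0]
wrist_force: [0.0, 0.5, -0.7]
opening: 0.522
```

```bash
python3 i.py; python3 snap.py 8 0.5139 0.2053 0.15; python3 - <<'E'
from h import *
from bench import ctrl
print(delta(ctrl.get_obs(),[.532,-.1897,.151],-.245))
E
```

```text
('t', 15.38, 'unitframe mm', array([ -0.38,  -3.77, 150.56]), 'F(unit)', array([ 0.11,  0.48, -0.68]), 'open', 0.5217) [-0.02 -0.01  0.01]
('t', 15.38, 'unitframe mm', array([ -0.38,  -3.77, 150.56]), 'F(unit)', array([ 0.11,  0.48, -0.68]), 'open', 0.5217)
crop origin 225 117 x10
(array([-3.3350e+01,  3.9394e+02, -3.4000e-01]), array([1.000e-04, 4.000e-04, 3.758e-01]))
```

View pics/s8.png

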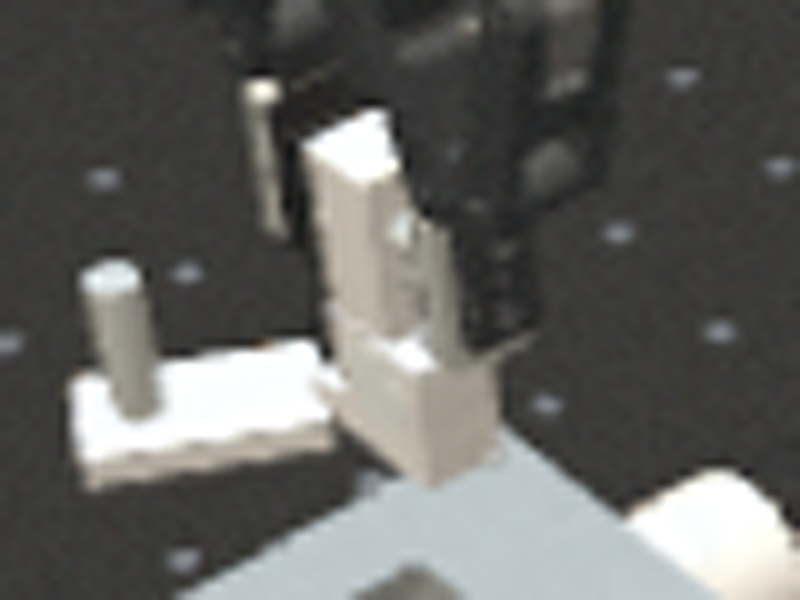

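Request:
step_arm(
  targets="0 5 0 0 0 0; -1 18 0 0 0 0.01; -2 40 0 0 0 0.03; -4 65 0 0 0 0.05; -6 92 0 0 0 0.08; -9 120 0 0 0 0.11; -12 148 0 0 0 0.14; -15 176 0 0 0 0.17",
)

```text
time_s: 16.42
eef_pos: [0.5217, 0.027, 0.151]
eef_rot: [0.0, 1.0, -0.021, 0.0]
wrist_force: [0.2, 0.0, -1.9]
opening: 0.522
```

```bash
python3 i.py; python3 - <<'E'
from h import *
from bench import ctrl
print(delta(ctrl.get_obs(),[.5309,-.1934,.151],-.245))
E
```

```text
('t', 16.43, 'unitframe mm', array([ -15.62, -181.49,  150.96]), 'F(unit)', array([ 0.19,  0.  , -1.92]), 'open', 0.5224) [ 0.03 -0.03 -0.01]
(array([1.8230e+01, 2.1986e+02, 1.0000e-02]), array([ 2.000e-04, -1.000e-04,  2.039e-01]))
```

Request:
step_arm(
  targets="2 28 0 0 0 0.03; 5 56 0 0 0 0.06; 7 85 0 0 0 0.09; 10 114 0 0 0 0.12; 12 143 0 0 0 0.15; 14 170 0 0 0 0.175; 16 194 0 0 0 0.195; 17.5 211 0 0 0 0.204",
)

```text
time_s: 17.42
eef_pos: [0.5307, -0.1845, 0.1509]
eef_rot: [0.0, 0.993, -0.122, 0.0]
wrist_force: [-0.4, 0.5, -1.8]
opening: 0.524
```

Request:
step_arm(
  targets="0.5 6 0 0 0 0; 0.5 10 0 0 0 0; 0.5 10 0 0 0 0; 0.5 10 0 0 0 0; 0.5 10 0 0 0 0",
)

```text
time_s: 18.05
eef_pos: [0.5293, -0.192, 0.1509]
eef_rot: [-0.0, 0.993, -0.121, -0.0]
wrist_force: [0.6, 0.4, -0.6]
opening: 0.522
```

```bash
python3 i.py; python3 snap.py 9 .532 -.19 0.10;  python3 - <<'E'
from h import *
from bench import ctrl,optics
print(delta(ctrl.get_obs(),[.5309,-.1934,.151],-.245))
c=optics.camera("top");np.savez("top9.npz",**c);cv2.imwrite("pics/t9.png",cv2.resize(c["image"][150:270,340:500],None,fx=5,fy=5,interpolation=cv2.INTER_CUBIC)[:,:,::-1])
E
```

```text
('t', 18.05, 'unitframe mm', array([ -36.76, -399.65,  150.92]), 'F(unit)', array([ 0.68,  0.31, -0.59]), 'open', 0.522) [-0.03  0.03 -0.02]
('t', 18.05, 'unitframe mm', array([ -36.76, -399.65,  150.92]), 'F(unit)', array([ 0.68,  0.31, -0.59]), 'open', 0.522)
crop origin 370 278 x10
(array([ 1.87,  0.85, -0.07]), array([-0.0001, -0.    ,  0.0024]))
```

View pics/s9.png

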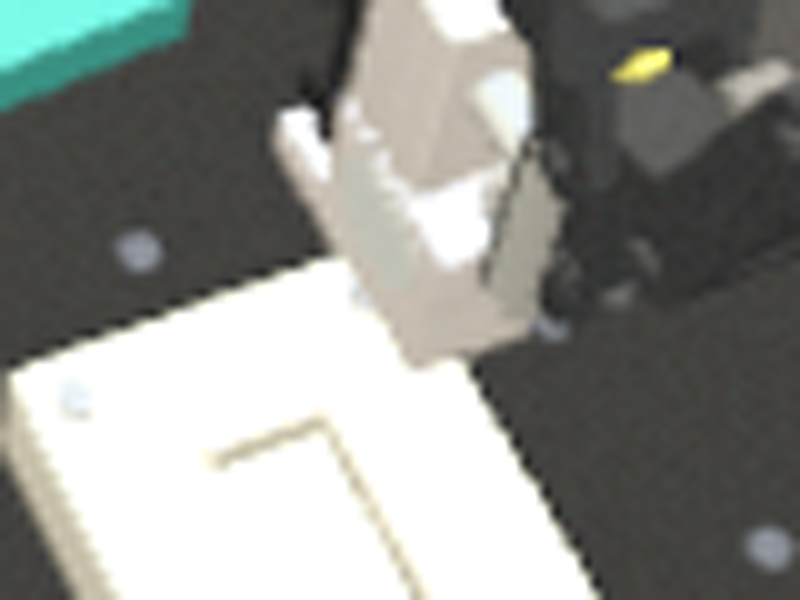

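View pics/t9.png

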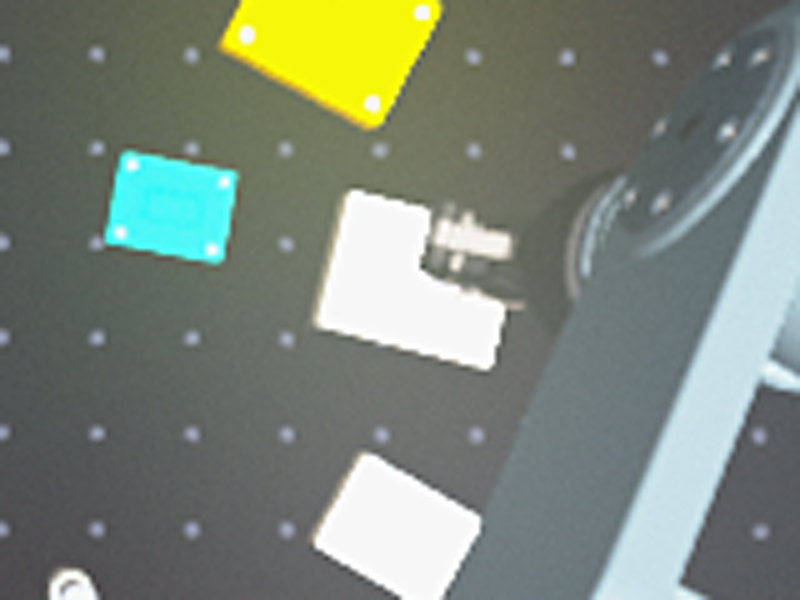

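Request:
step_arm(
  targets="1 0.5 5 0 0 0.002; 1.9 0.9 15 0 0 0.002; 1.9 0.9 30 0 0 0.002; 1.9 0.9 45 0 0 0.002; 1.9 0.9 60 0 0 0.002; 1.9 0.9 73 0 0 0.002; 1.9 0.9 80 0 0 0.002; 1.9 0.9 80 0 0 0.002",
)

```text
time_s: 19.15
eef_pos: [0.5306, -0.1937, 0.0703]
eef_rot: [-0.0, 0.992, -0.122, -0.0]
wrist_force: [-0.7, 0.2, -1.5]
opening: 0.522
```

Request:
step_arm(
  targets="0 0 0 0 0 0; 0 0 0 0 0 0; 0 0 0 0 0 0",
)

```text
time_s: 19.52
eef_pos: [0.5311, -0.194, 0.0714]
eef_rot: [0.0, 0.992, -0.122, 0.0]
wrist_force: [1.1, 0.2, -1.8]
opening: 0.523
```

```bash
cat > chk.py <<'E'
from h import *
from bench import ctrl,optics
import sys
o=ctrl.get_obs(); print(info(o)[5:], o["eef_pos"].round(4), delta(o,[.5309,-.1934,o["eef_pos"][2]],-.245))
c=optics.camera("side");np.savez("side_%s.npz"%sys.argv[1],**c)
x,y=370,275
im=cv2.resize(c["image"][y:y+100,x:x+80],None,fx=6,fy=6,interpolation=cv2.INTER_CUBIC)[:,:,::-1].copy()
im2=im.copy()
q=lambda P:tuple(((proj(c,P)[0]-[x,y]+.5)*6).astype(int))
rz=R.from_euler('z',-.245)
org=o["eef_pos"]+rz.apply([.0002,.00385,-.0345])
for z in (0,8,30):
  for a,b in ((-9,-19.5),(9,-19.5),(9,19.5),(-9,19.5)):
    cv2.circle(im2,q(org+rz.apply([a/1e3,b/1e3,z/1e3])),3,(0,0,255),1)
for a,b in ((-9,-10),(9,-10),(9,8),(-9,8)): cv2.circle(im2,q(org+rz.apply([a/1e3,b/1e3,.07])),3,(0,160,0),1)
S=np.array([.532,-.1897,0])
for a,b in ((-35,-45),(35,-45),(35,45),(-35,45),(-11,-21.5),(11,-21.5),(11,21.5),(-11,21.5)): cv2.circle(im2,q(S+rz.apply([a/1e3,b/1e3,.022])),3,(255,0,0),1)
cv2.imwrite("pics/k%s.png"%sys.argv[1],im2 if 0 else np.hstack([im[:,:400],im2[:,:400]]))
E
python3 chk.py a
```

```text
(array([ 1.14,  0.01, -1.77]), 'open', 0.5228) [ 0.5311 -0.194   0.0714] (array([-0.36, -0.58, -0.  ]), array([ 0.0003, -0.0008, -0.0002]))
```

View pics/ka.png

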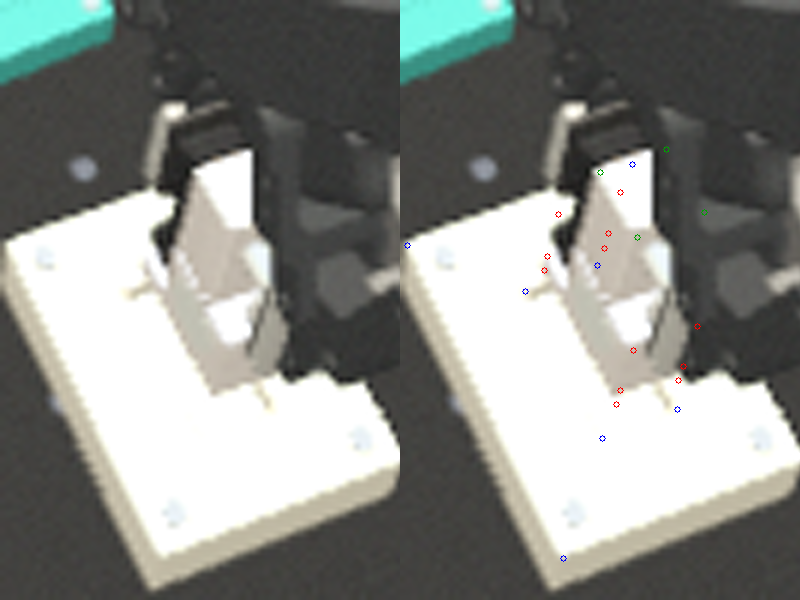

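```bash
python3 - <<'E'
from h import *
c=load("side_a.npz"); x,y=385,305
im=c["image"][y:y+40,x:x+50].astype(float)
im=np.clip((im-120)*1.9,0,255).astype(np.uint8)
cv2.imwrite("pics/ka2.png",cv2.resize(im,None,fx=16,fy=15,interpolation=cv2.INTER_CUBIC)[:,:,::-1])
E
```

```text
(no output)
```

View pics/ka2.png

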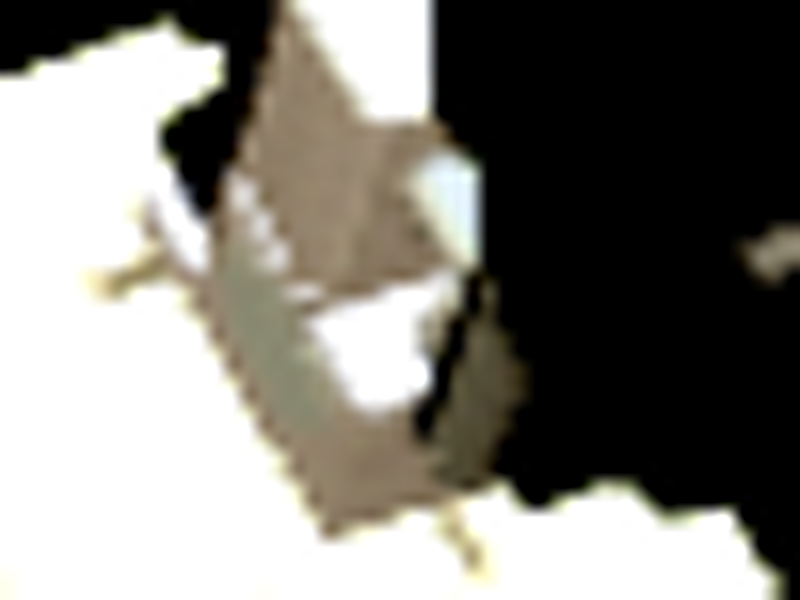

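```bash
python3 - <<'E'
from h import *
c=load("side_a.npz")
f=lambda p:(np.array(p)+.5)/[16,15]-.5+[385,305]
rz=R.from_euler('z',.245);S=np.array([.532,-.1897,0])
L=lambda p,z:(rz.apply(plane(c,f(p),z)-S)*1000).round(1)
print("foot near corner (-9,-19.5)",L([(330,535)],.0369)," foot far (-9,19.5)?",L([(143,238)],.0369),"core/foot top near z30",L([(375,412)],.0669),"neck top near(-9,-10)",L([(372,122)],.1069))
print("pocket pts, expect (-11,21.5),(11,-21.5)",L([(90,287),(478,572)],.022))
print("cradle corners via earlier", L([(170,20)],.022))
E
```

```text
foot near corner (-9,-19.5) [[ -7.9 -17.4  36.9]]  foot far (-9,19.5)? [[-9.4 17.8 36.9]] core/foot top near z30 [[ -8.5 -18.5  66.9]] neck top near(-9,-10) [[ -9.4  -8.  106.9]]
pocket pts, expect (-11,21.5),(11,-21.5) [[-11.8  20.8  22. ]
 [  9.  -20.7  22. ]]
cradle corners via earlier [[10.7 46.2 22. ]]
```

Request:
step_arm(
  targets="0 0.5 2 0 0 0; 0 0.5 5 0 0 0; 0 0.5 8 0 0 0; 0 0.5 11 0 0 0; 0 0.5 13 0 0 0; 0 0.5 13 0 0 0; 0 0.5 13 0 0 0",
)

```text
time_s: 20.45
eef_pos: [0.5308, -0.1944, 0.058]
eef_rot: [0.0, 0.992, -0.122, 0.0]
wrist_force: [0.3, -0.2, -1.5]
opening: 0.526
```

```bash
python3 chk.py b; python3 - <<'E'
from h import *
c=load("side_b.npz"); x,y=385,305
im=c["image"][y:y+40,x:x+50].astype(float)
im=np.clip((im-120)*1.9,0,255).astype(np.uint8)
cv2.imwrite("pics/kb2.png",cv2.resize(im,None,fx=16,fy=15,interpolation=cv2.INTER_CUBIC)[:,:,::-1])
E
```

```text
(array([ 0.22, -0.28, -1.49]), 'open', 0.5261) [ 0.5308 -0.1944  0.058 ] (array([-0.12, -0.98, -0.  ]), array([-0.    , -0.0001, -0.0002]))
```

View pics/kb2.png

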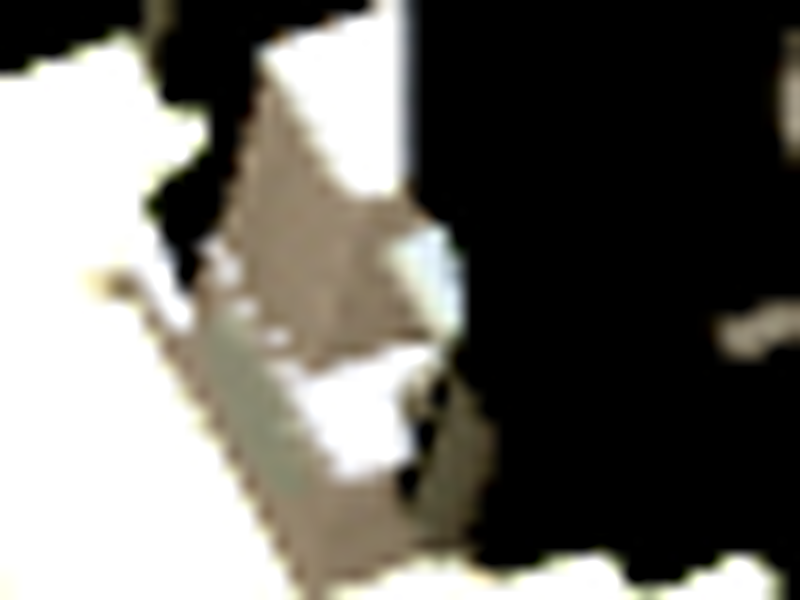

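```bash
python3 - <<'E'
from h import *
c=load("side_b.npz")
f=lambda p:(np.array(p)+.5)/[16,15]-.5+[385,305]
rz=R.from_euler('z',.245);S=np.array([.532,-.1897,0])
L=lambda p,z:(rz.apply(plane(c,f(p),z)-S)*1000).round(1)
print("foot near (-9,-19.5)",L([(308,603)],.0235),"far (-9,19.5)",L([(122,288)],.0235),"core near",L([(345,475)],.0535),"neck",L([(350,195)],.0935), "pocket(-11,21.5)",L([(90,287)],.022))
im=c["image"][330:365,385:435].astype(float)
im=np.clip((im-150)*2.4,0,255).astype(np.uint8)
cv2.imwrite("pics/kb3.png",cv2.resize(im,None,fx=16,fy=16,interpolation=cv2.INTER_CUBIC)[:,:,::-1])
E
```

```text
foot near (-9,-19.5) [[ -8.7 -18.3  23.5]] far (-9,19.5) [[-9.4 19.  23.5]] core near [[ -9.4 -18.4  53.5]] neck [[-9.7 -8.4 93.5]] pocket(-11,21.5) [[-11.8  20.8  22. ]]
```

View pics/kb3.png

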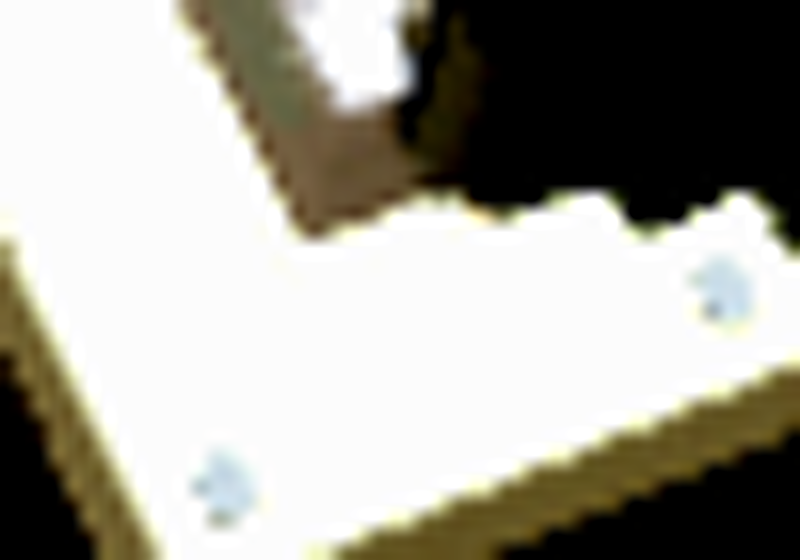

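Request:
step_arm(
  targets="0 0 0.7 0 0 0; 0 0 1.5 0 0 0; 0 0 2.3 0 0 0; 0 0 3 0 0 0; 0 0 3 0 0 0",
)

```text
time_s: 21.12
eef_pos: [0.5306, -0.1943, 0.0548]
eef_rot: [-0.0, 0.992, -0.122, -0.0]
wrist_force: [-0.6, -0.5, -2.4]
opening: 0.522
```

Request:
step_arm(
  targets="0 0 0.7 0 0 0; 0 0 1.5 0 0 0; 0 0 2.3 0 0 0; 0 0 3 0 0 0; 0 0 3 0 0 0",
)

```text
time_s: 21.75
eef_pos: [0.5307, -0.1943, 0.0518]
eef_rot: [-0.0, 0.992, -0.122, -0.0]
wrist_force: [-0.4, -0.0, -1.1]
opening: 0.521
```

Request:
step_arm(
  targets="0 0 0.5 0 0 0; 0 0 1 0 0 0; 0 0 1.5 0 0 0; 0 0 2 0 0 0; 0 0 2.5 0 0 0; 0 0 2.5 0 0 0",
)

```text
time_s: 22.5
eef_pos: [0.5307, -0.1943, 0.0493]
eef_rot: [-0.0, 0.992, -0.122, -0.0]
wrist_force: [0.3, 0.5, -1.5]
opening: 0.523
```

Request:
step_arm(
  targets="0 0 0.3 0 0 0; 0 0 0.6 0 0 0; 0 0 0.9 0 0 0; 0 0 0.9 0 0 0",
)

```text
time_s: 23.0
eef_pos: [0.5307, -0.1943, 0.0485]
eef_rot: [-0.0, 0.992, -0.122, -0.0]
wrist_force: [-0.1, 0.0, -1.2]
opening: 0.521
```

Request:
step_arm(
  targets="0 0 0.3 0 0 0; 0 0 0.6 0 0 0; 0 0 0.6 0 0 0",
)

```text
time_s: 23.38
eef_pos: [0.5307, -0.1943, 0.0479]
eef_rot: [0.0, 0.992, -0.122, -0.0]
wrist_force: [-1.4, -1.1, -1.6]
opening: 0.523
```

Request:
step_arm(
  targets="0 0 0.3 0 0 0; 0 0 0.5 0 0 0; 0 0 0.5 0 0 0; 0 0 0.5 0 0 0",
)

```text
time_s: 23.88
eef_pos: [0.5308, -0.1944, 0.0476]
eef_rot: [0.0, 0.992, -0.122, 0.0]
wrist_force: [-1.1, -0.0, 0.5]
opening: 0.52
```

Request:
step_arm(
  targets="0 0 0.3 0 0 0; 0 0 0.5 0 0 0; 0 0 0.5 0 0 0; 0 0 0.5 0 0 0",
)

```text
time_s: 24.38
eef_pos: [0.531, -0.1946, 0.0476]
eef_rot: [0.0, 0.992, -0.122, 0.0]
wrist_force: [-2.5, 1.3, 5.6]
opening: 0.521
```

```bash
python3 chk.py d
```

```text
(array([-2.27,  1.64,  5.6 ]), 'open', 0.5214) [ 0.531  -0.1946  0.0476] (array([-0.42, -1.11, -0.  ]), array([ 0.0003, -0.0007, -0.0002]))
```

View pics/kd.png

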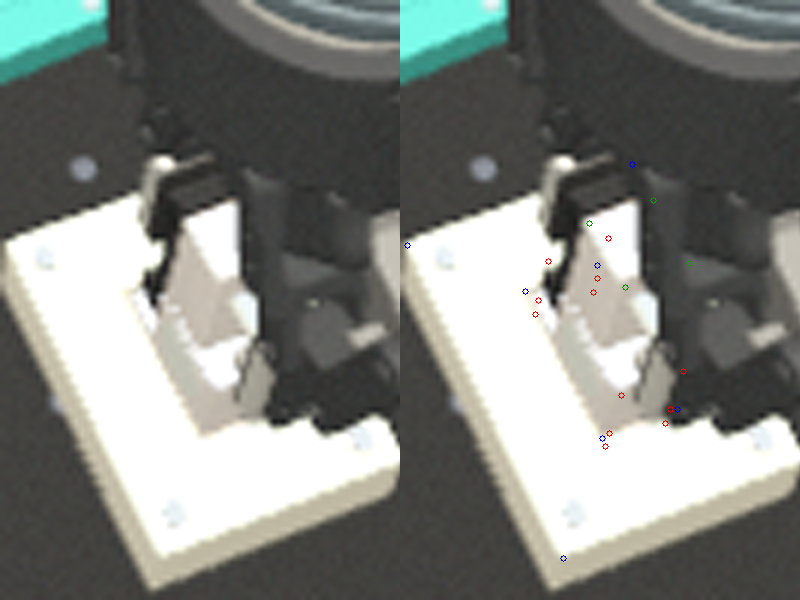

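Request:
step_arm(
  targets="0 0 -0.4 0 0 0; 0 0 -0.5 0 0 0; 0 0 -0.5 0 0 0",
)

```text
time_s: 24.8
eef_pos: [0.5309, -0.1945, 0.0475]
eef_rot: [0.0, 0.992, -0.122, 0.0]
wrist_force: [-0.6, -0.5, 3.6]
opening: 0.521
```

Request:
step_arm(
  targets="0 -0.5 0 0 0 0; 0 -0.9 0 0 0 0; 0 -0.9 0 0 0 0",
  grip=54,
)

```text
time_s: 25.18
eef_pos: [0.531, -0.1936, 0.0473]
eef_rot: [0.0, 0.992, -0.122, 0.0]
wrist_force: [-1.1, -1.7, 0.9]
opening: 0.544
```

Request:
step_arm(
  targets="0 -0.5 0 0 0 0; 0 -0.9 0 0 0 0; 0 -0.9 0 0 0 0",
  grip=56,
)

```text
time_s: 25.55
eef_pos: [0.5309, -0.1922, 0.0471]
eef_rot: [-0.0, 0.992, -0.122, -0.0]
wrist_force: [0.9, -0.7, -1.5]
opening: 0.559
```

Request:
step_arm(
  targets="0 0 0 0 0 0; 0 0 0 0 0 0; 0 0 0 0 0 0",
  grip=59,
)

```text
time_s: 25.92
eef_pos: [0.5313, -0.1926, 0.0475]
eef_rot: [0.0, 0.992, -0.122, 0.0]
wrist_force: [-0.4, 0.2, 0.3]
opening: 0.591
```

Request:
step_arm(
  targets="0 0 0 0 0 0; 0 0 0 0 0 0; 0 0 0 0 0 0; 0 0 0 0 0 0; 0 0 0 0 0 0",
  grip=80,
)

```text
time_s: 26.55
eef_pos: [0.5312, -0.1926, 0.0474]
eef_rot: [-0.0, 0.992, -0.122, 0.0]
wrist_force: [0.3, 0.1, -0.6]
opening: 0.799
```

```bash
python3 chk.py e
```

```text
(array([ 0.28,  0.08, -0.59]), 'open', 0.7995) [ 0.5312 -0.1926  0.0474] (array([-0.07,  0.83, -0.  ]), array([-0.    , -0.    , -0.0002]))
```

View pics/ke.png

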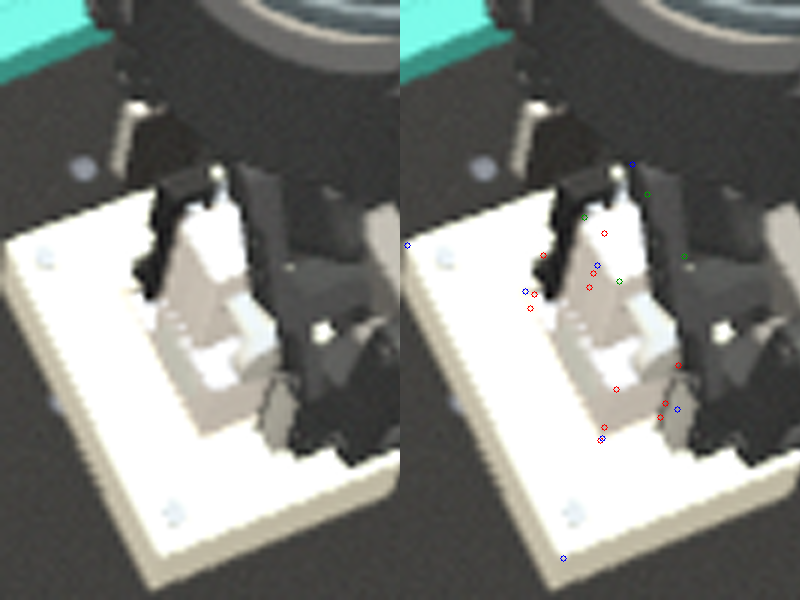

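Released and standing. Next I rise straight up: slowly at first, then clear.

Request:
step_arm(
  targets="0 1 -2 0 0 0; 0 1.5 -6 0 0 0; 0 1.5 -14 0 0 0; 0 1.5 -25 0 0 0; 0 1.5 -40 0 0 0; 0 1.5 -58 0 0 0; 0 1.5 -78 0 0 0; 0 1.5 -95 0 0 0",
  grip=85,
)

```text
time_s: 27.6
eef_pos: [0.5312, -0.1943, 0.1443]
eef_rot: [0.0, 0.992, -0.122, 0.001]
wrist_force: [-0.1, -0.6, -0.7]
opening: 0.852
```

Request:
step_arm(
  targets="-20 0 -20 0 0 0; -60 0 -40 0 0 0; -100 0 -60 0 0 0; -140 0 -70 0 0 0; -150 0 -70 0 0 0; -150 0 -70 0 0 0",
)

```text
time_s: 28.35
eef_pos: [0.3854, -0.1579, 0.2129]
eef_rot: [0.0, 0.992, -0.123, 0.001]
wrist_force: [0.3, 0.3, -0.3]
opening: 0.85
```

```bash
python3 i.py; python3 - <<'E'
from h import *
from bench import optics
a=optics.camera("side");b=optics.camera("top")
np.savez("sidef.npz",**a);np.savez("topf.npz",**b)
cv2.imwrite("pics/fs.png",a["image"][:,:,::-1])
cv2.imwrite("pics/fsc.png",np.hstack([cv2.resize(c["image"][y:y+100,x:x+80],None,fx=5,fy=5,interpolation=cv2.INTER_CUBIC)[:,:,::-1] for c,x,y in((a,370,275),(b,385,155))]))
E
```

```text
('t', 28.35, 'unitframe mm', array([-174.91, -346.98,  212.95]), 'F(unit)', array([ 0.3 ,  0.27, -0.28]), 'open', 0.8498) [-0.02 -0.02  0.05]
```

View pics/fsc.png

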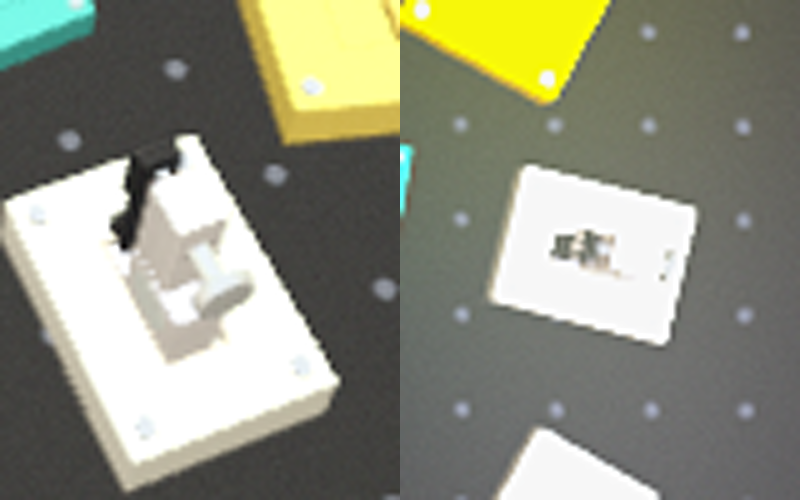

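View pics/fs.png

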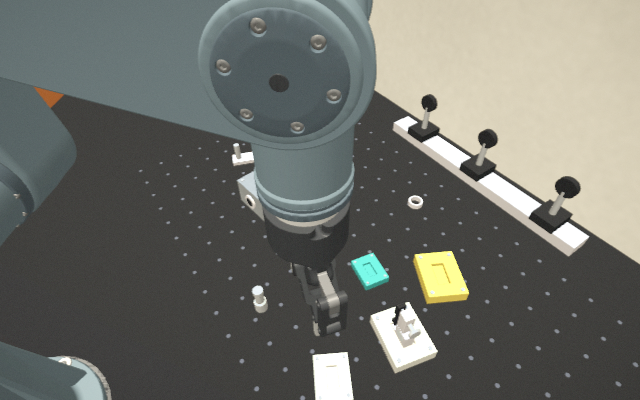

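```bash
python3 - <<'E'
from h import *
c=load("sidef.npz"); rz=R.from_euler('z',-.245);S=np.array([.532,-.1897,.0])
f=lambda p:(np.array(p)+.5)/5-.5+[370,275]
for nm,p,z in(("foot at cradle top, exp -9,-19.5",(170,362),.022),("core top near, exp -9,-19.5",(178,325),.043),("neck top (-9,-10)",(185,237),.083),("neck top (9,-10)",(226,216),.083),("neck top (-9,8)",(155,178),.083)):
    print(nm,(rz.inv().apply(plane(c,f(p),z)-S)*1000).round(1))
# small parts unmoved
a=load("side0.npz")["image"].astype(int);d=np.abs(a-c["image"]).max(2)
for n,(x,y) in dict(micro=(260,299),lens=(415,202),post=(238,156)).items(): print(n,d[y-12:y+12,x-8:x+10].mean().round(1))
E
```

```text
foot at cradle top, exp -9,-19.5 [[-10.2 -20.9  22. ]]
core top near, exp -9,-19.5 [[ -9.5 -18.8  43. ]]
neck top (-9,-10) [[ -8.8 -10.4  83. ]]
neck top (9,-10) [[ 5.7 -8.8 83. ]]
neck top (-9,8) [[-7.9  9.4 83. ]]
micro 2.1
lens 2.2
post 1.9
```

The measured corners agree with a fully seated, upright cassette to about 1–3 mm. The small parts have not moved and the arm is clear, so I'm handing in.

```bash
python3 -c "
from bench import ticket; print(ticket.hand_in())"
```

```text
the job is handed in; nothing more can be done
None
```

The cassette is out of the filter unit and standing, released, in the larger white cradle. I handed the job in at about 28 s of the 72 s allowed; it gave no verdict.

- **Removal:** I felt the thumb rest first, then squeezed in 1% steps, moving the arm along so the cassette stayed free in the pocket. At 52% opening (about 3.7 mm of tab travel) the catch let go. The lift took only about the cassette's weight, 1–2.6 N, with sideways force mostly under 1.5 N.
- **Placing:** I lowered it in small steps and touched the pocket floor at the predicted height (fingertip height 47.6 mm against 47.5 mm). The highest reading there was 5.6 N. I eased that off, opened the fingers in small steps and backed away.
- **Last checks:**
  - The side view shows the cassette upright in the pocket. Its corners are mostly within 1.5 mm of where they should be.
  - One neck-top corner read about 3 mm off sideways. I took that as a corner-picking error.
  - While hovering, the image put the cassette about 1–2 mm further along y than the feel-based estimate. I aimed between the two, inside the pocket's 2 mm of play.
  - The picture patches around the micrometer, lens ring and post foot are unchanged from the start.

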